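Take the card case out of the lever arch file and pile the order on the parcel scale

TASK

Lift the lever of the lever arch file to open its rings, take the flat card case off and lay it in the middle of the parcel scale's steel platform, then put the small carton and the round tin on it as one upright pile, widest at the bottom and the tin on top, each centred on the one below and the carton's long sides in line with the case's. Leave the file with its lever pressed fully down and the rings shut. Do not move or knock over anything else on the table.

Things in the scene. Friction and masses are not known exactly. Their poses are not given: they have to be found in the camera images.
- stand: Fixed steel rest, a small lever arch file open on its slope. Origin on the table straight below ring_mid; z up, x horizontal towards up-slope (roughly away from the robot), y along the file's spine. The slope rises 28 deg towards +x, so its normal leans 28 deg towards -x. File surface: from 116 mm down-slope to 56 mm up-slope of the ring line, y -82 to +152 mm; edges 23 and 104 mm above the table.
- ring_mid (a point): File surface midway between the two ring posts, 78 mm above the table; axes as stand (not tilted). Posts: 6 mm thick, 40 mm high along the slope's normal, at y = -40 and +40 mm. Steel arches hinged 26 mm up-slope close over the post tips (at most 49 mm off the surface); opening swings them away up-slope. A 6 mm high plate lies 15 to 37 mm up-slope.
- lever (a joint): Lever angle, rad: 0 = down along the spine, rings shut; 1.35 = fully up, rings wide open (stop). The arches' opening angle is 0.75 times it; from 1.15 on the case comes off freely. It stays where it is left: friction only, about 2.5 N at the grip.
- lever_hinge (a point): Lever's hinge axis: 62 mm along +y from ring_mid and 16 mm off the file surface. The axis runs up-slope (tilted 28 degrees with the slope).
- lever_grip (a point): Centre of the steel roller on the lever's free end: 14 mm diameter, 18 mm long along the hinge axis, 73 mm from the hinge. Lever down: 134 mm along stand +y from ring_mid, 29 mm off the surface; raising swings it off the slope and back towards the hinge. Bar 11 mm wide. Site x is up-slope along the hinge axis, y along the lever outwards, z off the slope when down.
- case: Loose hard grey card case, 110 to 225 g: body 56 (x) x 120 (y) x 30 mm high (z), with a 4 mm thick, 104 mm long flange level with its underside out to x = +52 mm. Two 12 mm holes at x = +39, y = -40 and +40 mm sit on the ring posts at the start. Origin: centre of the underside of the 56 x 120 body. At the start x is up-slope, y along the spine, z along the slope's normal.
- scale: Fixed parcel scale, white base 245 (x) x 190 (y) x 24 mm, origin under its middle; display at its -x end.
- platform (a point): Centre of the top of the scale's steel platform, 180 x 180 mm, 36 mm above the table; axes as scale.
- carton: Small closed brown carton, 50 (x) x 80 (y) x 40 mm high, 100 to 200 g; origin at the centre of its underside.
- tin: Round closed steel tin, 46 mm diameter, 55 mm high, 90 to 180 g; origin at the centre of its underside.
- jar: Bystander: closed jar, 54 mm diameter, 85 mm high; origin at the centre of its underside.
- tape: Bystander: empty tape roll core lying flat, 84 mm diameter, 48 mm high; origin at the centre of its underside.
- adapter: Bystander: black power adapter, 45 (x) x 58 (y) x 30 mm high; origin at the centre of its underside.
- mug: Bystander: white mug, 80 mm diameter, 90 mm high, handle at +y; origin at the centre of its underside.
- flask: Bystander: clear bottle with cap, 66 mm diameter, 190 mm high; origin at the centre of its underside.
- stapler: Bystander: stapler, 140 (x) x 36 (y) x 43 mm high; origin at the centre of its underside.
Not all that is in view belongs to the job. Leave any pink, turquoise or yellow look-alike of the carton alone.

How it is judged:
By the outcome, as a careful person would: the job done as asked, in the order asked, and still so for the second after the job is handed in, with the robot touching nothing.
It also fails if it takes over 72 s, if anything falls off the work surface, if the arm or the gripper's body presses on something with over 40 N, if the wrist force passes 120 N, or if a joint passes its speed limit or range.

ROBOT

A 6-joint arm with a two-finger parallel gripper is mounted at the origin on the work surface. World frame = base frame: x ahead of the robot, y to its left, z up, the work surface at z = 0. Lengths are in m, angles in rad, forces in N, time in s.
With the tool pointing down it reaches from about 0.3 to 0.875 m from the base axis. Payload 6.4 kg.
Tool frame: the origin (TCP) lies midway between the tips of the shut fingers; the grasp point (between the pads) lies 19 mm behind it; z points along the fingers, y is the line along which they close (so a half turn about z gives the same grasp; the last joint's range is limited). The gripper opens to 85 mm and grips with 20 to 120 N. Pads are 22 mm wide; open, the fingers measure 114 mm over their backs; the gripper's body (76 mm by 85 mm) begins 54 mm behind the grasp point. The pads swing forward as they close: fully open they stand 13 mm farther back than shut.
Start: joints at [1.061, 0.181, 1.607, -0, 1.354, -0.206], TCP at [0.172, 0.549, 0.231] pointing down, gripper open.
Joint ranges: [-2.99, 2.99], [-0.89, 2.07], [0.3, 2.58], [-1.14, 4.28], [0, 2.63], [-3.12, 3.12]. Speed limits (rad/s): [2.57, 2.57, 3.01, 3.14, 3.14, 3.14].

INTERFACE

Orientations are given as a unit quaternion [w, x, y, z].
In Python, from bench import status, camera, ctrl gives the robot as it stands. The module is installed in compiled form; this text tells all that it offers.
- The arm moves only by the shell command python3 -m handwheel 'ROWS'. ROWS is JSON, a list that holds one entry, the list of rows, each a list of 7 numbers: the opening, from -1 (shut) to 1 (fully open), then the shift along the tool's x, y, z in cm, then the turn, a rotation vector about the tool's x, y, z in degrees. A call has 1 to 10 rows; each row is the pose to reach, as a shift and turn from the pose commanded when the call began, along the tool's axes at that moment; what a row does not reach only later rows make up. A row lasts 1/8 s, in which the tool goes at most 62.5 mm and 10.7 degrees, less where a joint would pass 70% of its speed; a pose out of reach is approached as far as the arm can. A call with a gripper value outside its range is refused whole. The fingers move at their own pace and stop on an object; the grip force is fixed at half the most. Time passes only in rows, so rows that repeat a pose let the fingers close. It gives the time, the measured TCP pose, the force, the opening and the grip force at its end, in the units of the state.
- status.get_obs(): the state, without advancing time (a new reading comes with each control period).
- camera(name): name is "scene" or "top" or "wrist"; returns a dict with "frame" (420x560x3 uint8, blue, green, red), "depth" (420x560 float32, m along the optical axis (not along the pixel's ray), 0 where there is no reading), "fx", "fy", "cx", "cy" (pixels), "dist" ([k1, k2, p1, p2, k3] as OpenCV has them; the pictures are not rectified), "extrinsics" (4x4, takes a point from camera to world coordinates); the wrist camera has in their place "hand_eye" (4x4, takes a point from camera to tool coordinates, whose origin is the TCP and whose axes are the flange's). Camera axes: x right, y down, z forward; pixel columns grow to the right and rows downward; lengths in m; the calibration is good to about 2 mm. A picture is of the moment at which its call begins: read the wrist's pose just before it.
- ctrl.hand_in(): hands the job in; it is judged then, once.
The state is a dict: "time_s": time; "q": joint angles; "dq": joint speeds; "joint_efforts": joint torques, N m; "eef_pos": TCP position; "eef_rot": TCP orientation; "wrist_force": force on the tool from outside, world axes, zero at the start; "torque": the same for the moment, N m; "opening": opening from 0.0 (shut) to 1.0 (fully open); "grasp_force": force on a finger pad.
Only numpy, scipy, OpenCV 4.12 (cv2) and the standard library are available. Lean on these libraries where they do the work, as an engineer would, in place of code of your own. Each camera call takes 0.05 s, during which the arm holds its last target. There are 200 camera calls.

## Working session

There is one attempt and no reset: what is moved stays moved. The work goes in short steps, Python scripts to look and compute and a shell command to move; the robot and the scene stay as the last step left them, time stands still between calls to the robot, and variables do not carry over. Pictures are saved under pics/ and viewed, at most 10 in all, crops included, and the job is handed in when it is done.

```bash
mkdir -p pics
cat > h.py <<'E'
import numpy as np,cv2
from bench import status,camera,ctrl
from scipy.spatial.transform import Rotation as R
def T():
    o=status.get_obs();M=np.eye(4);q=np.array(o['eef_rot']);M[:3,:3]=R.from_quat(q[[1,2,3,0]]).as_matrix();M[:3,3]=o['eef_pos'];return M
def shot(n):
    M=T();c=camera(n);c['E']=np.array(c['extrinsics']) if n!='wrist' else M@np.array(c['hand_eye'])
    c['K']=np.array([[c['fx'],0,c['cx']],[0,c['fy'],c['cy']],[0,0,1.]]);return c
def ray(c,uv):
    p=cv2.undistortPoints(np.array(uv,float).reshape(-1,1,2),c['K'],np.array(c['dist'],float)).reshape(-1,2)
    d=np.c_[p,np.ones(len(p))];return c['E'][:3,3],d@c['E'][:3,:3].T,
def onz(c,uv,z):
    o,d=ray(c,uv);return o+d*((z-o[2])/d[:,2])[:,None]
def pd(c,uv):
    o,d=ray(c,uv);z=np.array([np.median(c['depth'][int(v)-1:int(v)+2,int(u)-1:int(u)+2]) for u,v in np.array(uv).reshape(-1,2)]);return o+d*z[:,None]
def proj(c,P):
    Ei=np.linalg.inv(c['E']);r=cv2.Rodrigues(Ei[:3,:3])[0];return cv2.projectPoints(np.array(P,float).reshape(-1,3),r,Ei[:3,3],c['K'],np.array(c['dist'],float))[0].reshape(-1,2)
def go(p,Rm):
    "shift cm, rotvec deg in tool axes to reach p,Rm"
    M=T();return np.round((M[:3,:3].T@(np.array(p)-M[:3,3]))*100,2),np.round(np.degrees(R.from_matrix(M[:3,:3].T@Rm).as_rotvec()),1)
E
python3 - <<'E'
from h import *
o=status.get_obs();print(o)
a=shot('scene');b=shot('top')
cv2.imwrite('pics/scene.png',a['frame']);cv2.imwrite('pics/top.png',b['frame'])
import pickle;pickle.dump((a,b),open('ab.pkl','wb'))
print(a['E'].round(3),b['E'].round(3),T().round(3))
E
```

```text
{'time_s': 0.0, 'q': array([ 1.06070112e+00,  1.81514406e-01,  1.60802836e+00,  1.02029501e-05,
        1.35376823e+00, -2.06247841e-01]), 'dq': array([-0.00116752, -0.00030133,  0.00086428,  0.00118712,  0.00103624,
       -0.00072819]), 'joint_efforts': array([-5.28880028e-04, -4.44874048e+01, -3.51331902e+01, -3.34569722e-04,
        9.22830164e-03,  1.87899940e-05]), 'eef_pos': array([0.17171345, 0.54818536, 0.23038928]), 'eef_rot': array([-3.05858890e-04,  1.51340972e-01,  9.88481245e-01, -8.02904289e-04]), 'wrist_force': array([0.32448437, 0.54804687, 0.16791401]), 'torque': array([ 0.04301992, -0.01035139, -0.0058982 ]), 'grasp_force': 0.0, 'opening': 1.002123732079721}
[[-0.794  0.472 -0.382  0.94 ]
 [ 0.607  0.619 -0.498  0.531]
 [ 0.001 -0.628 -0.779  0.976]
 [ 0.     0.     0.     1.   ]] [[ 0.022 -0.996  0.092  0.404]
 [-1.    -0.021  0.011 -0.038]
 [-0.009 -0.092 -0.996  1.415]
 [ 0.     0.     0.     1.   ]] [[-0.954  0.299 -0.001  0.172]
 [ 0.299  0.954 -0.001  0.548]
 [ 0.    -0.002 -1.     0.23 ]
 [ 0.     0.     0.     1.   ]]
```

View pics/scene.png

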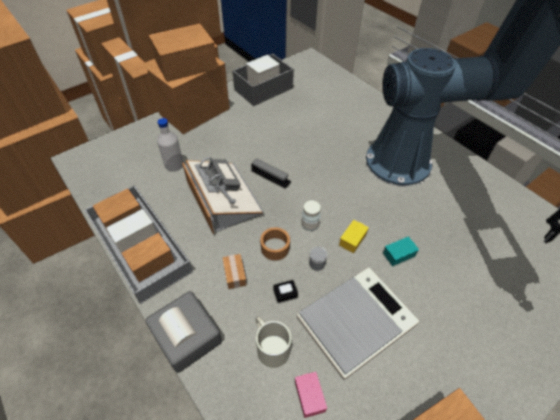

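View pics/top.png

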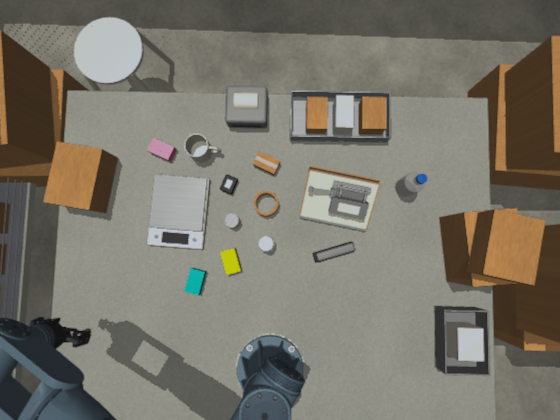

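Scene picture: file at (220,190), scale (357,320), orange-brown carton with a white stripe (235,270), grey tin (318,257), white jar (312,212). Carton look-alikes: pink (311,394), turquoise (401,250), yellow (354,235), brown boxes in the tray (150,255) and (117,205). Tin look-alike: the jar. The top view has the carton at (266,162), tin (232,221), jar (266,244). I choose the brown carton on the table and the small grey tin, and check them in one crop.

Run:
```python
from h import *
import pickle
a,b=pickle.load(open('ab.pkl','rb'))
f=b['frame'];cv2.imwrite('pics/c1.png',cv2.resize(f[140:265,140:390],None,fx=3.2,fy=3.2,interpolation=cv2.INTER_CUBIC))
print(b['fx'],b['dist'])
for n,p in dict(carton=(266,162),tin=(232,221),jar=(266,244),scale=(178,200),file=(350,180),tape=(267,204),mug=(197,146),adapter=(229,184),stapler=(334,252),traybox=(316,113),flask=(420,179),table=(290,300)).items(): print(n,pd(b,p).round(3))
hsv=cv2.cvtColor(f,cv2.COLOR_BGR2HSV)
def rect(m,z,nm):
    c=max(cv2.findContours(m,cv2.RETR_EXTERNAL,cv2.CHAIN_APPROX_NONE)[0],key=cv2.contourArea)
    P=onz(b,c.reshape(-1,2).astype(float),z);r=cv2.minAreaRect((P[:,:2]*1000).astype(np.float32));print(nm,r)
def sub(m,x0,y0,x1,y1):
    o=np.zeros_like(m);o[y0:y1,x0:x1]=m[y0:y1,x0:x1];return o
D=b['depth'];v,u=np.mgrid[:420,:560];uv=np.c_[u.ravel(),v.ravel()].astype(float)
o,d=ray(b,uv);Z=(o+d*D.reshape(-1,1)).reshape(420,560,3)
for nm,bx,zl,zt in [('carton',(245,145,290,180),.025,.04),('tin',(218,208,246,236),.035,.055),('jar',(252,230,282,258),.06,.085),('scaleplat',(145,172,212,232),.031,.036)]:
    m=sub((Z[...,2]>zl).astype(np.uint8)*255,*bx);rect(m,zt,nm)
np.save('Ztop.npy',Z)
```

```text
409.8204819676339 [-0.00043003  0.          0.          0.          0.        ]
carton [[0.693 0.031 0.042]]
tin [[0.489 0.139 0.056]]
jar [[0.415 0.022 0.087]]
scale [[0.558 0.327 0.038]]
file [[ 0.627 -0.245  0.101]]
tape [[0.554 0.026 0.001]]
mug [[0.753 0.277 0.007]]
adapter [[0.617 0.156 0.032]]
stapler [[ 0.394 -0.202  0.045]]
traybox [[ 0.858 -0.134  0.071]]
flask [[ 0.62  -0.442  0.189]]
table [[ 0.228 -0.06   0.   ]]
carton ((690.1034545898438, 29.94223403930664), (85.71076965332031, 52.40906524658203), 65.27147674560547)
tin ((490.7996826171875, 142.3082275390625), (43.362056732177734, 46.80827713012695), 1.211263656616211)
jar ((414.207763671875, 26.505416870117188), (45.80521774291992, 47.89708709716797), 46.37263488769531)
scaleplat ((549.8326416015625, 328.27154541015625), (181.4651641845703, 184.1451873779297), 86.52637481689453)
```

View pics/c1.png

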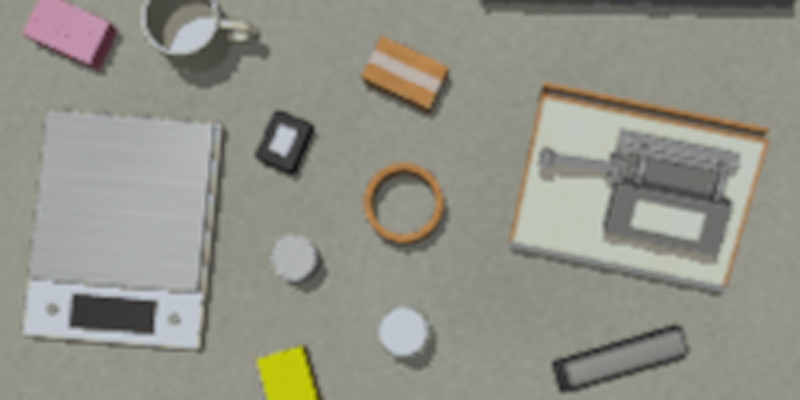

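The crop confirms the choice: the brown carton with the pale stripe at crop (405,72), measured 52 x 86 mm with its top at 42 mm, and the grey tin at crop (295,258), 45 mm across with its top at 56 mm. The jar, at (403,332), is 87 mm high. Next is the file's pose.

Run:
```python
from h import *
import pickle
a,b=pickle.load(open('ab.pkl','rb'));Z=np.load('Ztop.npy')
f=b['frame'];hsv=cv2.cvtColor(f,cv2.COLOR_BGR2HSV)
m=np.zeros((420,560),bool);m[160:235,295:385]=1
m&=(Z[...,2]>.018)&(Z[...,2]<.12)
P=Z[m];w=m&(f.min(2)>165)
W=Z[w];c=W.mean(0)
for _ in range(5):
    n=np.linalg.svd(W-W.mean(0))[2][2];n*=np.sign(n[2]);r=(W-W.mean(0))@n;W=W[abs(r)<max(2*r.std(),.001)]
print(len(W),'n',n,'tilt',np.degrees(np.arccos(n[2])),'heading',np.degrees(np.arctan2(-n[1],-n[0])))
c=W.mean(0)
# on-plane points of whole file mask
Q=P[abs((P-c)@n)<.006]
hd=-n[:2]/np.linalg.norm(n[:2]);
ex=np.array([hd[0]*n[2],hd[1]*n[2],np.hypot(*n[:2])]);ey=np.cross(n,ex)
uvp=np.c_[(Q-c)@ex,(Q-c)@ey].astype(np.float32)
print('rect',cv2.minAreaRect(uvp*1000)); print('ranges',np.percentile(uvp,[0.5,99.5],axis=0)*1000,'z',Q[:,2].min(),Q[:,2].max(), 'c',c,'rect heading rel')
# plane point at z=.078
s=(.078-c[2])/ex[2]; p=c+s*ex; print(p,ex,ey, 's',s*1000)
yy=np.percentile(uvp[:,1],[.5,99.5]); print('ring_mid by y', p+ey*(yy[0]+.082),p+ey*(yy[1]-.152))
# high things
H=P[((P-c)@n>.02)];print(np.c_[(H-p)@ex,(H-p)@ey,(H-p)@n].round(3)[::12])
```

```text
1280 n [-0.46194096  0.08272036  0.88304467] tilt 27.988149850585536 heading -10.152423230818327
rect ((2.1607131958007812, -22.39965057373047), (234.9747314453125, 180.9734344482422), 89.73931884765625)
ranges [[ -86.18108377 -138.37135836]
 [  86.60609543   94.16970618]] z 0.018484742176660296 0.1090121124478618 c [ 0.56726756 -0.18860543  0.06467176] rect heading rel
[ 0.59195416 -0.19302609  0.078     ] [ 0.86921824 -0.15565202  0.46928894] [ 1.76267432e-01  9.84342315e-01 -1.38777878e-17] s 28.400922488757185
ring_mid by y [ 0.58201772 -0.2485148   0.078     ] [ 0.58176056 -0.2499509   0.078     ]
[[ 0.031 -0.016  0.024]
 [ 0.007  0.067  0.024]
 [ 0.008  0.054  0.029]
 [ 0.002  0.06   0.027]
 [ 0.014  0.003  0.025]
 [ 0.001  0.05   0.028]
 [-0.006  0.078  0.035]
 [ 0.001  0.024  0.022]
 [-0.006  0.006  0.022]
 [ 0.001 -0.018  0.046]
 [-0.017 -0.     0.027]
 [-0.009 -0.038  0.026]
 [-0.016 -0.023  0.025]
 [ 0.001 -0.094  0.031]
 [-0.015 -0.032  0.032]
 [-0.011 -0.072  0.02 ]
 [-0.022 -0.024  0.029]
 [-0.012 -0.061  0.033]
 [-0.031  0.     0.027]
 [-0.022 -0.037  0.03 ]
 [-0.013 -
[... 298 characters left out ...]
3 ]
 [-0.024 -0.091  0.03 ]
 [-0.046 -0.007  0.03 ]
 [-0.04  -0.045  0.026]
 [-0.03  -0.082  0.03 ]
 [-0.052  0.002  0.03 ]
 [-0.042 -0.035  0.034]
 [-0.036 -0.074  0.029]
 [-0.026 -0.111  0.033]
 [-0.05  -0.027  0.028]
 [-0.04  -0.065  0.033]
 [-0.032 -0.102  0.031]
 [-0.056 -0.019  0.026]
 [-0.047 -0.057  0.027]
 [-0.039 -0.095  0.027]
 [-0.061 -0.01   0.027]
 [-0.052 -0.048  0.03 ]
 [-0.044 -0.086  0.029]
 [-0.065 -0.014  0.023]
 [-0.054 -0.051  0.032]
 [-0.046 -0.089  0.032]
 [-0.064 -0.031  0.028]
 [-0.054 -0.068  0.032]
 [-0.045 -0.105  0.033]
 [-0.057 -0.062  0.035]
 [-0.053 -0.101  0.026]
 [-0.061 -0.073  0.029]
 [-0.053 -0.111  0.03 ]
 [-0.058 -0.102  0.03 ]
 [-0.06  -0.109  0.03 ]]
```

```bash
cat >> h.py <<'E'
class F: pass
def frame(rm,hdeg,t=28.):
    h=np.radians(hdeg);t=np.radians(t);g=F();g.o=np.array(rm);ux=np.array([np.cos(h),np.sin(h),0])
    g.ex=ux*np.cos(t)+np.array([0,0,np.sin(t)]);g.ey=np.array([-np.sin(h),np.cos(h),0]);g.n=np.cross(g.ex,g.ey)
    g.R=np.c_[g.ey,g.ex,-g.n];g.p=lambda x,y,n:g.o+x*g.ex+y*g.ey+n*g.n;return g
FILE=frame([.582,-.249,.078],-10.15)
E
python3 - <<'E'
from h import *
g=FILE;print(camera('wrist')['hand_eye'].__array__().round(3) if 0 else np.round(camera('wrist')['hand_eye'],3))
print(go(g.p(-.02,.05,.24),g.R))
E
```

```text
[[-0.    -0.953 -0.303  0.078]
 [ 1.     0.    -0.001 -0.001]
 [ 0.001 -0.303  0.953 -0.142]
 [ 0.     0.     0.     1.   ]]
(array([-49.43, -60.5 ,  -4.93]), array([-23. , -20.2,  81. ]))
```

```bash
python3 -m handwheel '[[[1,-49.4,-60.5,-4.9,-23,-20.2,81],[1,-49.4,-60.5,-4.9,-23,-20.2,81],[1,-49.4,-60.5,-4.9,-23,-20.2,81],[1,-49.4,-60.5,-4.9,-23,-20.2,81],[1,-49.4,-60.5,-4.9,-23,-20.2,81],[1,-49.4,-60.5,-4.9,-23,-20.2,81],[1,-49.4,-60.5,-4.9,-23,-20.2,81],[1,-49.4,-60.5,-4.9,-23,-20.2,81],[1,-49.4,-60.5,-4.9,-23,-20.2,81],[1,-49.4,-60.5,-4.9,-23,-20.2,81]]]'
python3 - <<'E'
from h import *
g=FILE
print(go(g.p(-.02,.05,.24),g.R),status.get_obs()['q'].round(2))
E
```

```text
time_s: 1.4
eef_pos: [0.4017, -0.0249, 0.2705]
eef_rot: [0.187, 0.744, 0.622, 0.157]
wrist_force: [1.4, 0.1, 0.9]
opening: 1.002
grasp_force: 0.0
(array([-13.88,   8.12,   3.21]), array([ 0.2, -0. , -0. ])) [-0.48 -0.72  2.3   0.16  1.09 -0.34]
```

```bash
python3 -m handwheel '[[[1,-13.9,8.1,3.2,0,0,0],[1,-13.9,8.1,3.2,0,0,0],[1,-13.9,8.1,3.2,0,0,0],[1,-13.9,8.1,3.2,0,0,0],[1,-13.9,8.1,3.2,0,0,0]]]'
python3 - <<'E'
from h import *
import pickle
g=FILE
c=shot('wrist');pickle.dump(c,open('w1.pkl','wb'))
im=c['frame'].copy()
for P in [g.p(0,40/1e3,.04),g.p(0,-.04,.04),g.p(0,.134,.029),g.p(.0,.062,.016)]+[g.p(x,y,.03) for x in(-.067,-.011) for y in(-.06,.06)]+[g.p(x,y,0) for x in(-.116,.056) for y in(-.082,.152)]:
    u=proj(c,P)[0];cv2.circle(im,(int(u[0]),int(u[1])),3,(0,0,255),1)
cv2.imwrite('pics/w1.png',im)
E
```

```text
time_s: 2.02
eef_pos: [0.4615, -0.1747, 0.2788]
eef_rot: [0.185, 0.744, 0.622, 0.156]
wrist_force: [-0.1, 1.3, -0.8]
opening: 1.0
grasp_force: 0.0
```

View pics/w1.png

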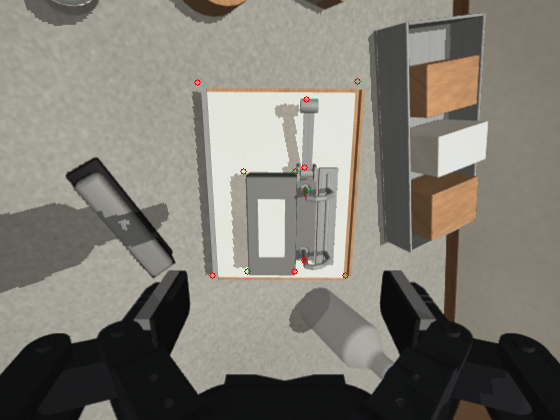

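Run:
```python
from h import *
import pickle
g=FILE;c=pickle.load(open('w1.pkl','rb'))
def inplane(uv,n):
    o,d=ray(c,uv);t=(n-(o-g.o)@g.n)/(d@g.n);P=o+d*t[:,None]-g.o;return np.c_[P@g.ex,P@g.ey].round(4)*1000
f=c['frame'];hsv=cv2.cvtColor(f,cv2.COLOR_BGR2HSV)
# white surface extents by row/column
w=((f.min(2)>200)&(hsv[...,1]<45)).astype(np.uint8);w[:, :195]=0;w[:,365:]=0;w[:80]=0;w[285:]=0
br=((hsv[...,1]>110)).astype(np.uint8)*1;br[:,:195]=0;br[:,366:]=0;br[:80]=0;br[290:]=0
L=[];Rr=[]
for v in (100,130,160,190,220,250,270):
    x=np.where(w[v])[0];y=np.where(br[v])[0];L.append((x.min(),v));Rr.append((x.max(),v));print(v,x.min(),x.max(),y.min() if len(y) else 0,y.max() if len(y) else 0)
print('L',inplane(L,0),'R',inplane(Rr,0))
for u in (220,245,275,335):
    x=np.where(w[:,u])[0];y=np.where(br[:,u])[0];print(u,x.min(),x.max(),y.min(),y.max(),inplane([(u,x.min()),(u,x.max()),(u,y.min()),(u,y.max())],0)[:,1])
m=w*0;gr=((f.max(2)<150)).astype(np.uint8)
# case: white label
lab=w.copy();lab[:198]=0;lab[262:]=0;lab[:,:255]=0;lab[:,290:]=0
r=cv2.minAreaRect(np.argwhere(lab)[:,::-1].astype(np.float32));print('label',r,inplane([r[0]],30),inplane(cv2.boxPoints(r),30))
print('roller',inplane([(310,105)],29), 'depth')
p=pd(c,[(310,105),(272,225),(285,140),(230,260)])-g.o;print(np.c_[p@g.ex,p@g.ey,p@g.n].round(4))
dk=(f.max(2)<115).astype(np.uint8);dk[:165]=0;dk[282:]=0;dk[:,:243]=0;dk[:,298:]=0
for v in (185,210,240,265):
    x=np.where(dk[v])[0];print(v,x.min(),x.max(),inplane([(x.min(),v),(x.max(),v)],30)[:,0])
cv2.imwrite('pics/r.png',cv2.resize(f[85:285,195:365],None,fx=3,fy=3))
```

```text
100 208 354 356 362
130 210 352 354 360
160 211 350 352 358
190 213 348 350 356
220 215 346 348 354
250 217 344 346 352
270 218 342 345 350
L [[-106.2  133.6]
 [-106.2  101.6]
 [-107.4   67.8]
 [-107.5   32.2]
 [-107.5   -5.6]
 [-107.6  -45.6]
 [-108.1  -73.6]] R [[ 53.6 133.5]
 [ 53.3 101.4]
 [ 53.1  67.7]
 [ 52.8  32. ]
 [ 52.5  -5.7]
 [ 52.2 -45.7]
 [ 51.1 -73.7]]
220 93 276 89 278 [140.8 -82.2 144.9 -85.1]
245 93 276 89 278 [140.8 -82.3 144.9 -85.2]
275 93 276 89 278 [140.8 -82.3 144.9 -85.2]
335 93 276 90 279 [140.7 -82.3 143.8 -86.7]
label ((271.0, 227.5), (57.0, 26.0), 90.0) [[ 1301.1 11299.2]] [[ 2471.9  8470.6]
 [   54.8  8472.7]
 [   63.5 14289.7]
 [ 2619.1 14288.1]]
roller [[-2104.5   141.3]] depth
[[ 0.0031  0.1283  0.0344]
 [-0.0368 -0.0016  0.0287]
 [-0.0219  0.0903 -0.0017]
 [-0.0921 -0.0599 -0.0009]]
185 246 296 [ 3539.4 -1048.1]
210 247 296 [ 3532.6 -1070.8]
240 247 248 [3640.3 3543.6]
265 248 248 [3636.1 3636.1]
```

View pics/r.png

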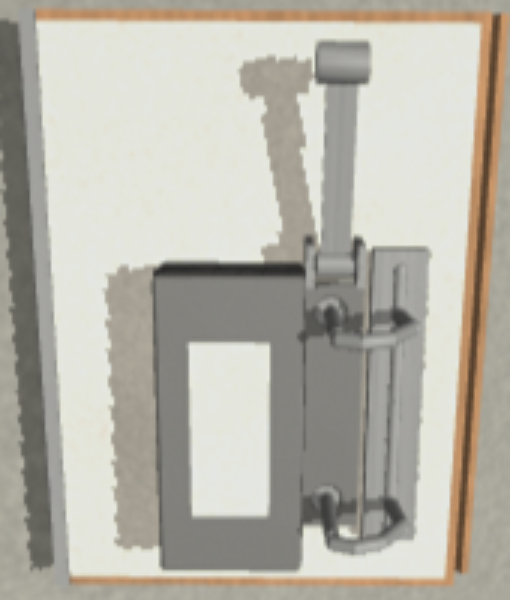

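Run:
```python
from h import *
import pickle
c=pickle.load(open('w1.pkl','rb'))
g=frame(FILE.p(.003,-.005,0),-10.65)
def inplane(uv,n):
    o,d=ray(c,uv);t=(n/1000-(o-g.o)@g.n)/(d@g.n);P=o+d*t[:,None]-g.o;return (np.c_[P@g.ex,P@g.ey]*1000).round(1).tolist()
s=lambda u,v:(195+u/3-.33,85+v/3-.33)
print('roller ends top (n36)',inplane([s(317,62),s(370,62)],29),'roller outer/inner',inplane([s(343,41),s(343,84)],29))
print('hinge',inplane([s(337,267)],22))
print('post tips',inplane([s(327,308),s(325,494)],40))
print('label',inplane([s(189,343),s(269,343),s(189,519),s(270,517)],30))
print('case top',inplane([s(154,278),s(303,278),s(162,569),s(301,569)],30))
print('plate',inplane([s(374,247),s(429,247)],6))
print('white',inplane([s(35,22),s(482,22),s(70,577),s(447,577)],0))
```

```text
roller ends top (n36) [[-10.4, 132.8], [7.6, 132.9]] roller outer/inner [[-1.7, 139.6], [-1.3, 125.7]]
hinge [[-1.2, 61.0]]
post tips [[-5.6, 49.8], [-4.6, -21.7]]
label [[-55.4, 33.9], [-26.0, 34.1], [-56.7, -37.2], [-25.2, -36.1]]
case top [[-67.6, 58.1], [-13.9, 58.5], [-67.7, -59.0], [-12.7, -58.6]]
plate [[13.8, 65.7], [34.8, 65.8]]
white [[-111.7, 146.1], [50.5, 147.1], [-111.0, -79.4], [51.3, -78.2]]
```

```bash
sed -i 's/^FILE=.*/FILE=frame(frame([.582,-.249,.078],-10.15).p(.0015,-.006,0),-10.65)/' h.py
python3 - <<'E'
from h import *
g=FILE
print(go(g.p(0,.134,.075),g.R),go(g.p(0,.134,.012),g.R))
E
```

```text
(array([ 7.57,  2.43, 16.5 ]), array([ 0. , -0.3,  0.4])) (array([ 7.53,  2.43, 22.8 ]), array([ 0. , -0.3,  0.4]))
```

```bash
python3 -m handwheel '[[[-0.1,7.5,2.4,10,0,-0.3,0.4],[-0.1,7.5,2.4,10,0,-0.3,0.4],[-0.1,7.5,2.4,16.5,0,-0.3,0.4],[-0.1,7.5,2.4,16.5,0,-0.3,0.4],[-0.1,7.5,2.4,16.5,0,-0.3,0.4]]]'
python3 - <<'E'
from h import *
import pickle
g=FILE;c=shot('wrist');im=c['frame'];cv2.imwrite('pics/w2.png',im)
print(go(g.p(0,.134,.012),g.R))
for P in [g.p(0,.134,.029),g.p(-.009,.134,.029),g.p(.009,.134,.029)]:print(proj(c,P))
E
```

```text
time_s: 2.7
eef_pos: [0.5725, -0.118, 0.1461]
eef_rot: [0.187, 0.746, 0.62, 0.155]
wrist_force: [0.3, -0.2, 0.6]
opening: 0.449
grasp_force: 0.0
(array([ 0.18, -0.27,  6.51]), array([0.3, 0.1, 0.1]))
[[283.6365185  233.77804792]]
[[268.97563649 233.76316422]]
[[298.29531256 233.79255506]]
```

View pics/w2.png

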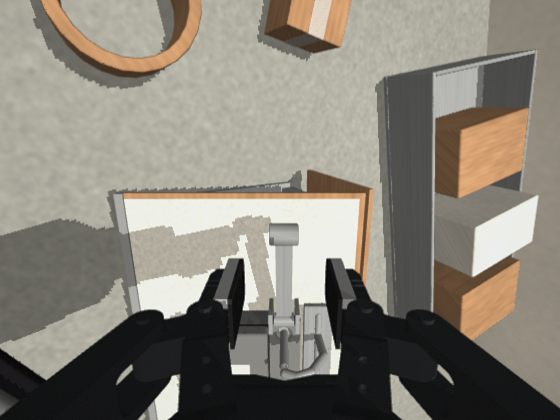

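The roller is at (284,234), which is where the model puts it, and the fingers straddle its column. I descend and grip.

```bash
python3 -m handwheel '[[[-0.1,0.2,-0.2,3,0,0,0],[-0.1,0.2,-0.2,5,0,0,0],[-0.1,0.2,-0.2,6.5,0,0,0],[-0.1,0.2,-0.2,6.5,0,0,0],[-1,0.2,-0.2,6.5,0,0,0],[-1,0.2,-0.2,6.5,0,0,0],[-1,0.2,-0.2,6.5,0,0,0],[-1,0.2,-0.2,6.5,0,0,0]]]'
python3 - <<'E'
from h import *
g=FILE
M=T();d=M[:3,3]-g.o;print('now',d@g.ex,d@g.ey,d@g.n,go(g.p(0,.134,.012),g.R))
for k in (.2,.4,.6,.8,1,1.2,1.35,1.4):
    a=np.arctan2(13,72)+k
    print(k,'dx(tool x=ey)',round(6.2+7.32*np.cos(a)-13.4,2),'dz',-round(1.6+7.32*np.sin(a)-2.9,2))
E
```

```text
time_s: 3.75
eef_pos: [0.6022, -0.1228, 0.0887]
eef_rot: [0.188, 0.746, 0.619, 0.155]
wrist_force: [-4.8, 0.8, 8.7]
opening: 0.193
grasp_force: 59.3
now 0.0004159766427519723 0.13371821987705845 0.0111328219936888 (array([ 0.03, -0.04, -0.09]), array([0.2, 0.1, 0. ]))
0.2 dx(tool x=ey) -0.4 dz -1.41
0.4 dx(tool x=ey) -1.07 dz -2.7
0.6 dx(tool x=ey) -1.99 dz -3.84
0.8 dx(tool x=ey) -3.11 dz -4.77
1 dx(tool x=ey) -4.4 dz -5.46
1.2 dx(tool x=ey) -5.8 dz -5.89
1.35 dx(tool x=ey) -6.89 dz -6.01
1.4 dx(tool x=ey) -7.26 dz -6.02
```

```bash
python3 -m handwheel '[[[-1,-0.4,0,-1.4,0,0,0],[-1,-1.1,0,-2.7,0,0,0],[-1,-2,0,-3.8,0,0,0],[-1,-3.1,0,-4.8,0,0,0],[-1,-4.4,0,-5.5,0,0,0],[-1,-5.8,0,-5.9,0,0,0],[-1,-6.8,0,-6,0,0,0],[-1,-6.9,0,-6,0,0,0],[-1,-6.9,0,-6,0,0,0]]]'
python3 - <<'E'
from h import *
g=FILE
M=T();d=M[:3,3]-g.o;print('now',d@g.ex,d@g.ey,d@g.n,status.get_obs()['wrist_force'],np.arctan2((d@g.n)+.018-.016,d@g.ey-.062)-.18)
E
```

```text
time_s: 4.88
eef_pos: [0.5618, -0.185, 0.1416]
eef_rot: [0.188, 0.746, 0.619, 0.155]
wrist_force: [-1.1, 2.4, 7.5]
opening: 0.173
grasp_force: 58.6
now 0.00036376542261467426 0.06512754599182195 0.07103602003959371 [-1.13961349  2.40611348  7.5111757 ] 1.3480005062035805
```

```bash
python3 -m handwheel '[[[-0.3,0,0,0,0,0,0],[-0.1,0,0,0,0,0,0],[-0.1,0,0,0,0,0,0],[-0.1,0,0,-5,0,0,0],[0.6,0,0,-11,0,0,0],[0.6,-3.3,-2,-14,0,0,0],[0.6,-3.3,-2,-14,0,0,0],[0.6,-3.3,-2,-14,0,0,0]]]'
python3 - <<'E'
from h import *
g=FILE
c=shot('wrist');im=c['frame'].copy()
for P in [g.p(x,y,.03) for x in(-.067,-.011) for y in(-.06,.06)]:
    u=proj(c,P)[0];cv2.circle(im,(int(u[0]),int(u[1])),3,(0,0,255),1)
cv2.imwrite('pics/w3.png',im)
print(go(g.p(-.039,0,.11),g.R),go(g.p(-.039,0,.008),g.R))
E
```

```text
time_s: 5.88
eef_pos: [0.4724, -0.2018, 0.2536]
eef_rot: [0.187, 0.747, 0.619, 0.155]
wrist_force: [0.2, 0.4, -1.0]
opening: 0.797
grasp_force: 0.0
(array([-3.28, -1.68,  9.93]), array([-0., -0., -0.])) (array([-3.28, -1.68, 20.13]), array([-0., -0., -0.]))
```

View pics/w3.png

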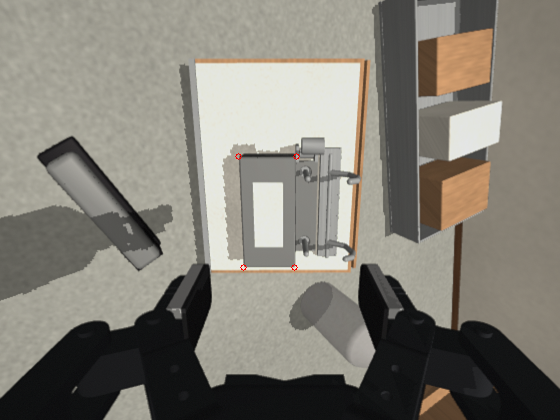

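Wrist picture: the case body runs from (240,157) to (295,267) and matches the model, the lever is up at (312,147), and the arches are swung away. I go down and grip the case.

```bash
python3 -m handwheel '[[[0.6,-3.3,-1.7,6,0,0,0],[0.6,-3.3,-1.7,10,0,0,0],[0.6,-3.3,-1.7,14,0,0,0],[0.6,-3.3,-1.7,17,0,0,0],[0.6,-3.3,-1.7,19,0,0,0],[0.6,-3.3,-1.7,20.1,0,0,0],[0.6,-3.3,-1.7,20.1,0,0,0],[-1,-3.3,-1.7,20.1,0,0,0],[-1,-3.3,-1.7,20.1,0,0,0],[-1,-3.3,-1.7,20.1,0,0,0]]]'
python3 - <<'E'
from h import *
g=FILE
M=T();d=M[:3,3]-g.o;print('now',d@g.ex,d@g.ey,d@g.n)
E
```

```text
time_s: 7.18
eef_pos: [0.5444, -0.2488, 0.0692]
eef_rot: [0.187, 0.747, 0.619, 0.155]
wrist_force: [-4.5, 3.0, 3.8]
opening: 0.641
grasp_force: 64.4
now -0.038322596760956465 -0.0007620107186618368 0.00965044144647302
```

```bash
python3 -m handwheel '[[[-1,0,0,-1.5,0,0,0],[-1,0,0,-3,0,0,0],[-1,0,0,-5,0,0,0],[-1,0,0,-8,0,0,0],[-1,0,0,-12,0,0,0],[-1,0,0,-15,0,0,0],[-1,0,0,-15,0,0,0]]]'
cat >> h.py <<'E'
SC=frame([.5498,.3283,.036],-3.5,0)
def at(f,p,yaw=0):
    "tool vertical at p, tool y heading = yaw deg"
    return go(p,frame([0,0,0],yaw,0).R)
E
python3 - <<'E'
from h import *
print(at(0,SC.o+[0,0,.15],-3.5));
E
```

```text
time_s: 8.05
eef_pos: [0.4759, -0.2373, 0.204]
eef_rot: [0.19, 0.746, 0.619, 0.154]
wrist_force: [-0.1, 0.5, -2.1]
opening: 0.641
grasp_force: 64.0
(array([56.96, -3.62, -0.19]), array([28.3,  2. , -7. ]))
```

```bash
python3 -m handwheel '[[[-1,4,-0.3,-2,3,0.2,-0.7],[-1,10,-0.6,-2,8,0.6,-2],[-1,16,-1,-2,14,1,-3.5],[-1,22,-1.5,-2,20,1.4,-5],[-1,28,-2,-2,24,1.7,-6],[-1,34,-2.5,-2,28.3,2,-7],[-1,40,-3,-2,28.3,2,-7],[-1,46,-3.2,-2,28.3,2,-7],[-1,52,-3.6,-1,28.3,2,-7],[-1,57,-3.6,0,28.3,2,-7]]]'
python3 - <<'E'
from h import *
print(at(0,SC.o+[0,0,.15],-3.5)); c=shot('wrist');cv2.imwrite('pics/w4.png',c['frame'])
b=shot('top');np.save('t2.npy',b['frame'])
E
```

```text
time_s: 9.3
eef_pos: [0.5492, 0.333, 0.1813]
eef_rot: [-0.004, 0.728, 0.686, -0.001]
wrist_force: [0.4, -0.4, -1.7]
opening: 0.639
grasp_force: 64.1
(array([-0.46,  0.09, -0.47]), array([-0.4, -0.2,  0.1]))
```

View pics/w4.png

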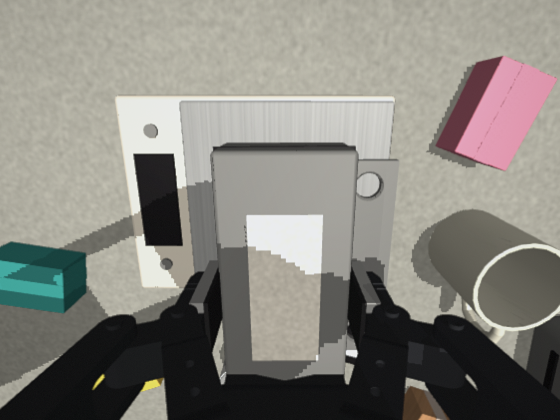

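Run:
```python
from h import *
c=shot('wrist');P=onz(c,[(181,102),(393,101),(184,170),(391,155)],.036);print(P.round(4))
q=P[:2];u=q[1]-q[0];print('width',np.linalg.norm(u),'yaw',np.degrees(np.arctan2(u[1],u[0])),'centre',q.mean(0)-.09*np.array([-u[1],u[0],0])/np.linalg.norm(u))
# case top corners in tool frame (z of top = TCP +  .0097-.03 )
zt=T()[2,3]-.0097+.03
C=onz(c,[(213,151),(357,151),(396,160)],zt);print('case',C.round(4),(T()[:3,:3].T@(C-T()[:3,3]).T).T.round(4))
print(pd(c,[(280,180),(390,115),(300,110)]).round(4),T()[:3,3])
```

```text
[[0.4662 0.4188 0.036 ]
 [0.6403 0.4098 0.036 ]
 [0.4604 0.3624 0.036 ]
 [0.6404 0.3657 0.036 ]]
width 0.1743091314380431 yaw -2.9534255995674163 centre [0.54862617 0.32444942 0.036     ]
case [[0.5258 0.3966 0.2005]
 [0.5782 0.3937 0.2005]
 [0.5925 0.3896 0.2005]] [[ 0.0627 -0.0265 -0.0199]
 [ 0.0628  0.0261 -0.0203]
 [ 0.0596  0.0406 -0.0205]]
[[0.5495 0.384  0.1984]
 [0.6386 0.3989 0.0351]
 [0.5639 0.407  0.0352]] [0.54845835 0.33254274 0.1801981 ]
```

Run:
```python
from h import *
print(at(0,[.5495,.3265,.051],-3.2))
```

```text
(array([-0.64,  0.25, 12.92]), array([-0.5, -0.2, -0.1]))
```

```bash
python3 -m handwheel '[[[-1,-0.6,0.2,4,-0.5,-0.2,0],[-1,-0.6,0.2,8,-0.5,-0.2,0],[-1,-0.6,0.2,11,-0.5,-0.2,0],[-1,-0.6,0.2,12.9,-0.5,-0.2,0],[-1,-0.6,0.2,12.9,-0.5,-0.2,0]]]'
python3 - <<'E'
from h import *
print(at(0,[.5495,.3265,.0457],-3.2),status.get_obs()['wrist_force'])
E
```

```text
time_s: 10.07
eef_pos: [0.5495, 0.3236, 0.053]
eef_rot: [0.001, 0.728, 0.685, -0.0]
wrist_force: [-0.7, 0.7, -1.8]
opening: 0.637
grasp_force: 64.0
(array([ 0.29, -0.02,  0.73]), array([ 0.1,  0. , -0.3])) [-0.69209487  0.70013179 -1.80471497]
```

```bash
python3 -m handwheel '[[[-1,0.3,0,0.3,0,0,0],[-1,0.3,0,0.6,0,0,0],[-1,0.3,0,0.6,0,0,0]]]'; python3 -m handwheel '[[[-1,0,0,0.2,0,0,0],[-1,0,0,0.2,0,0,0]]]'
```

```text
time_s: 10.45
eef_pos: [0.5512, 0.3278, 0.0495]
eef_rot: [0.002, 0.728, 0.685, 0.002]
wrist_force: [0.2, -0.6, -1.9]
opening: 0.637
grasp_force: 64.1
time_s: 10.7
eef_pos: [0.5508, 0.3275, 0.0469]
eef_rot: [0.001, 0.728, 0.685, 0.002]
wrist_force: [-0.2, 0.3, -1.3]
opening: 0.638
grasp_force: 64.1
```

```bash
python3 -m handwheel '[[[-1,0,0,0.15,0,0,0],[-1,0,0,0.15,0,0,0]]]';python3 -m handwheel '[[[-1,0,0,0.15,0,0,0],[-1,0,0,0.15,0,0,0]]]'
```

```text
time_s: 10.95
eef_pos: [0.5509, 0.3276, 0.0467]
eef_rot: [0.001, 0.728, 0.685, 0.001]
wrist_force: [-3.7, -2.1, 7.5]
opening: 0.641
grasp_force: 65.2
time_s: 11.2
eef_pos: [0.551, 0.3276, 0.0466]
eef_rot: [0.001, 0.728, 0.685, 0.001]
wrist_force: [-7.8, -4.2, 17.6]
opening: 0.641
grasp_force: 66.3
```

```bash
python3 -m handwheel '[[[-1,0,0,-0.2,0,0,0],[0.2,0,0,-0.2,0,0,0],[0.6,0,0,-0.2,0,0,0],[0.75,0,0,-0.2,0,0,0],[0.75,0,0,-0.2,0,0,0],[0.75,0,0,-5,0,0,0],[0.75,0,0,-11,0,0,0],[0.75,0,0,-14,0,0,0]]]'
python3 - <<'E'
from h import *
print(at(0,[.69,.03,.20],-24.7))
E
```

```text
time_s: 12.2
eef_pos: [0.5519, 0.3281, 0.1879]
eef_rot: [0.002, 0.728, 0.685, 0.004]
wrist_force: [0.2, -0.5, 1.0]
opening: 0.875
grasp_force: 0.0
(array([-28.92,  15.6 ,  -1.15]), array([ 0.5, -0.2, 21.2]))
```

```bash
python3 -m handwheel '[[[0.75,-28.9,15.6,-1.2,0.5,-0.2,21.2],[0.75,-28.9,15.6,-1.2,0.5,-0.2,21.2],[0.75,-28.9,15.6,-1.2,0.5,-0.2,21.2],[0.75,-28.9,15.6,-1.2,0.5,-0.2,21.2],[0.75,-28.9,15.6,-1.2,0.5,-0.2,21.2],[0.75,-28.9,15.6,-1.2,0.5,-0.2,21.2],[0.75,-28.9,15.6,-1.2,0.5,-0.2,21.2],[0.75,-28.9,15.6,-1.2,0.5,-0.2,21.2]]]'
python3 - <<'E'
from h import *
c=shot('wrist');f=c['frame'];hsv=cv2.cvtColor(f,cv2.COLOR_BGR2HSV)
cv2.imwrite('pics/w5.png',f)
uv=np.c_[[q.ravel() for q in np.meshgrid(np.arange(560),np.arange(420))]].T.astype(float)
o,d=ray(c,uv);P=o+d*c['depth'].reshape(-1,1)
m=(P[:,2]>.034)&(P[:,2]<.048)&(np.hypot(P[:,0]-.69,P[:,1]-.03)<.06)
r=cv2.minAreaRect((onz(c,uv[m],.04)[:,:2]*1000).astype(np.float32));print(r,P[m][:,2].mean(),T()[:3,3])
b=shot('top');cv2.imwrite('pics/t3.png',cv2.resize(b['frame'][150:260,130:300],None,fx=4,fy=4))
hb=cv2.cvtColor(b['frame'],cv2.COLOR_BGR2HSV)
o,d=ray(b,uv);P=o+d*b['depth'].reshape(-1,1)
m=(P[:,2]>.055)&(P[:,2]<.08)&(np.hypot(P[:,0]-.55,P[:,1]-.328)<.09)
print('case top',cv2.minAreaRect((onz(b,uv[m],.066)[:,:2]*1000).astype(np.float32)),P[m][:,2].mean())
E
```

```text
time_s: 13.2
eef_pos: [0.6878, 0.0314, 0.196]
eef_rot: [-0.001, 0.841, 0.54, -0.003]
wrist_force: [0.1, 0.2, 0.7]
opening: 0.875
grasp_force: 0.0
((693.243408203125, 27.650453567504883), (80.5404052734375, 49.722267150878906), 65.82099914550781) 0.03948520860466996 [0.68782381 0.03164244 0.19618831]
case top ((550.4596557617188, 332.3568420410156), (122.5747299194336, 56.801944732666016), 86.75271606445312) 0.06711462400164726
```

View pics/w5.png

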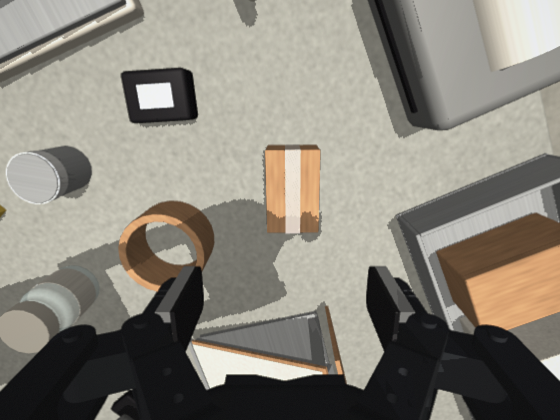

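The carton sits at (293,190), square to the fingers. The wrist measurement gives 80.5 x 49.7 mm with its top at 39.5 mm, so it is the right box.

Run:
```python
from h import *
print(at(0,[.6932,.0277,.014],-24.2))
```

```text
(array([-0.09,  0.74, 18.23]), array([-0.3,  0.2, -0.3]))
```

```bash
python3 -m handwheel '[[[0.6,-0.1,0.7,5,-0.3,0.2,-0.3],[0.6,-0.1,0.7,10,-0.3,0.2,-0.3],[0.6,-0.1,0.7,14,-0.3,0.2,-0.3],[0.6,-0.1,0.7,16.5,-0.3,0.2,-0.3],[0.6,-0.1,0.7,18.2,-0.3,0.2,-0.3],[0.6,-0.1,0.7,18.2,-0.3,0.2,-0.3],[-1,-0.1,0.7,18.2,-0.3,0.2,-0.3],[-1,-0.1,0.7,18.2,-0.3,0.2,-0.3],[-1,-0.1,0.7,18.2,-0.3,0.2,-0.3],[-1,-0.1,0.7,18.2,-0.3,0.2,-0.3]]]'
python3 - <<'E'
from h import *
M=T();print(M[:3,:3].T@(np.array([.6932,.0277,0])-M[:3,3]))
E
```

```text
time_s: 14.55
eef_pos: [0.6949, 0.0255, 0.0163]
eef_rot: [0.001, 0.84, 0.542, 0.002]
wrist_force: [0.5, -0.4, 6.8]
opening: 0.574
grasp_force: 64.5
[ 0.00130382 -0.00250894  0.01630466]
```

```bash
python3 -m handwheel '[[[-1,0,0,-3,0,0,0],[-1,0,0,-8,0,0,0],[-1,0,0,-14,0,0,0],[-1,0,0,-20,0,0,0],[-1,0,0,-20,0,0,0]]]'
python3 - <<'E'
from h import *
print(at(0,[.55,.22,.22],-3.2))
E
```

```text
time_s: 15.18
eef_pos: [0.6969, 0.0251, 0.2223]
eef_rot: [0.004, 0.84, 0.542, 0.005]
wrist_force: [0.6, 0.7, -0.9]
opening: 0.573
grasp_force: 63.8
(array([ 11.69, -21.42,  -0.  ]), array([  0.8,  -0.1, -21.2]))
```

```bash
python3 -m handwheel '[[[-1,11.7,-21.4,0,0.8,0,-21.2],[-1,11.7,-21.4,0,0.8,0,-21.2],[-1,11.7,-21.4,0,0.8,0,-21.2],[-1,11.7,-21.4,0,0.8,0,-21.2],[-1,11.7,-21.4,0,0.8,0,-21.2],[-1,11.7,-21.4,0,0.8,0,-21.2],[-1,11.7,-21.4,0,0.8,0,-21.2]]]'
cat >> h.py <<'E'
def toprect(c,xy,zl,zh,zt,rad):
    uv=np.c_[[q.ravel() for q in np.meshgrid(np.arange(560),np.arange(420))]].T.astype(float)
    o,d=ray(c,uv);P=o+d*c['depth'].reshape(-1,1)
    m=(P[:,2]>zl)&(P[:,2]<zh)&(np.hypot(P[:,0]-xy[0],P[:,1]-xy[1])<rad)
    mm=m.reshape(420,560).astype(np.uint8);n,l,s,_=cv2.connectedComponentsWithStats(mm);m=l.ravel()==1+s[1:,4].argmax()
    return cv2.minAreaRect((onz(c,uv[m],zt)[:,:2]*1000).astype(np.float32)),P[m][:,2].mean()
E
python3 - <<'E'
from h import *
c=shot('wrist');cv2.imwrite('pics/w6.png',c['frame']);print(toprect(c,(.55,.33),.055,.078,.066,.1),T()[:3,3])
E
```

```text
time_s: 16.05
eef_pos: [0.5472, 0.2193, 0.2137]
eef_rot: [-0.005, 0.727, 0.687, -0.004]
wrist_force: [-0.5, -0.3, -0.7]
opening: 0.576
grasp_force: 63.7
(((550.629150390625, 321.13079833984375), (103.17693328857422, 55.568206787109375), 86.76473236083984), np.float64(0.06546400654200538)) [0.5472925  0.21925673 0.21376248]
```

View pics/w6.png

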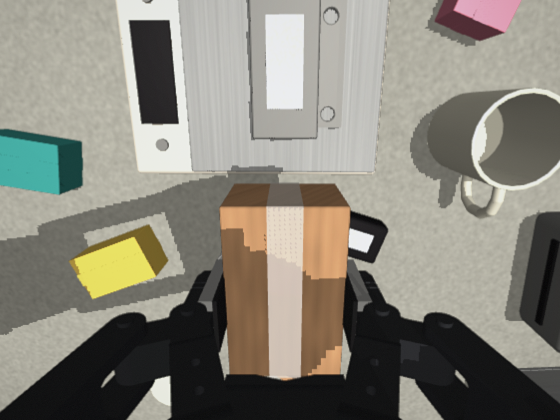

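Carton held square; case at (285,68) with its near end at row 138, flat on the platform. I've used my ten viewings, so from here I check by numbers.

Run:
```python
from h import *
c=shot('wrist');M=T();zt=M[2,3]-.0163+.04
C=onz(c,[(222,206),(285,206),(349,206)],zt);t=((C-M[:3,3])@M[:3,:3]);print(t.round(4))
print(at(0,[.551,.3290-.0015,.066+.0163+.006],-3.24))
```

```text
[[ 0.0403 -0.0237 -0.0233]
 [ 0.0404 -0.0001 -0.0236]
 [ 0.0405  0.0238 -0.0239]]
(array([10.8 , -0.09, 12.58]), array([-0.7, -0.1, -0. ]))
```

```bash
python3 -m handwheel '[[[-1,5.5,0,0,-0.7,0,0],[-1,10.8,-0.1,0,-0.7,0,0],[-1,10.8,-0.1,4,-0.7,0,0],[-1,10.8,-0.1,8,-0.7,0,0],[-1,10.8,-0.1,11,-0.7,0,0],[-1,10.8,-0.1,12.3,-0.7,0,0],[-1,10.8,-0.1,12.3,-0.7,0,0]]]'
python3 - <<'E'
from h import *
print(at(0,[.551,.3290-.001,.066+.0163],-3.24))
E
```

```text
time_s: 17.02
eef_pos: [0.5501, 0.3281, 0.0908]
eef_rot: [-0.001, 0.727, 0.687, 0.0]
wrist_force: [-0.2, -0.2, -0.6]
opening: 0.571
grasp_force: 63.8
(array([-0.01,  0.09,  0.85]), array([-0.1, -0.1,  0. ]))
```

```bash
python3 -m handwheel '[[[-1,0,0.1,0.4,0,0,0],[-1,0,0.1,0.7,0,0,0],[-1,0,0.1,0.7,0,0,0]]]'; python3 -m handwheel '[[[-1,0,0,0.15,0,0,0],[-1,0,0,0.15,0,0,0]]]'; python3 -m handwheel '[[[-1,0,0,0.1,0,0,0],[-1,0,0,0.1,0,0,0]]]'
```

```text
time_s: 17.4
eef_pos: [0.5513, 0.3288, 0.0849]
eef_rot: [-0.001, 0.726, 0.687, 0.001]
wrist_force: [0.1, -0.9, -0.6]
opening: 0.572
grasp_force: 63.8
time_s: 17.65
eef_pos: [0.551, 0.3287, 0.083]
eef_rot: [-0.001, 0.726, 0.687, 0.001]
wrist_force: [-0.0, 0.2, -0.8]
opening: 0.573
grasp_force: 63.8
time_s: 17.9
eef_pos: [0.5512, 0.3288, 0.0824]
eef_rot: [-0.001, 0.726, 0.687, 0.001]
wrist_force: [-1.3, 0.3, 2.6]
opening: 0.571
grasp_force: 63.9
```

```bash
python3 -m handwheel '[[[0,0,0,0,0,0,0],[0.5,0,0,0,0,0,0],[0.65,0,0,0,0,0,0],[0.65,0,0,0,0,0,0],[0.65,0,0,-3,0,0,0],[0.65,0,0,-8,0,0,0],[0.65,0,0,-12,0,0,0],[0.65,-10,-4,-12,0,0,0],[0.65,-17,-6,-12,0,0,0],[0.65,-17,-6,-12,0,0,0]]]'
python3 - <<'E'
from h import *
c=shot('wrist')
print(toprect(c,(.493,.14),.045,.065,.055,.05),T()[:3,3])
print('carton',toprect(c,(.551,.329),.095,.115,.106,.1),'case',toprect(c,(.551,.329),.055,.078,.066,.1))
E
```

```text
time_s: 19.15
eef_pos: [0.4809, 0.1604, 0.2016]
eef_rot: [-0.001, 0.726, 0.687, 0.001]
wrist_force: [-0.1, -0.9, 0.4]
opening: 0.829
grasp_force: 0.0
(((490.9314270019531, 138.75372314453125), (47.61039352416992, 46.18565368652344), 86.8519515991211), np.float64(0.054049729603580995)) [0.47847494 0.15595348 0.20070065]
carton (((547.7827758789062, 291.1690979003906), (10.635781288146973, 51.073463439941406), 86.91728210449219), np.float64(0.10424868525887003)) case (((547.5028686523438, 286.4385681152344), (39.94173812866211, 57.599884033203125), 85.18437957763672), np.float64(0.06554643523693979))
```

Run:
```python
from h import *
c=shot('wrist')
r=toprect(c,(.493,.14),.045,.065,.055,.05);print(r)
print('carton',toprect(c,(.551,.329),.095,.115,.106,.1),'case',toprect(c,(.551,.329),.055,.078,.066,.1))
print(at(0,[r[0][0][0]/1e3,r[0][0][1]/1e3,.025],-3.24))
```

```text
(((490.5882263183594, 138.66680908203125), (46.003684997558594, 47.67186737060547), 16.33448600769043), np.float64(0.05407165980815967))
carton (((547.445556640625, 288.5589904785156), (4.962690353393555, 50.85487365722656), 86.7759017944336), np.float64(0.10288923803099564)) case (((547.3682861328125, 283.7967834472656), (35.359458923339844, 56.98744583129883), 86.73837280273438), np.float64(0.06545016119845731))
(array([-1.92,  1.22, 17.61]), array([-0.1, -0.1, -0.1]))
```

```bash
python3 -m handwheel '[[[0.65,-1.9,1.2,4,0,0,0],[0.65,-1.9,1.2,8,0,0,0],[0.65,-1.9,1.2,12,0,0,0],[0.65,-1.9,1.2,15,0,0,0],[0.5,-1.9,1.2,17.6,0,0,0],[0.5,-1.9,1.2,17.6,0,0,0],[-1,-1.9,1.2,17.6,0,0,0],[-1,-1.9,1.2,17.6,0,0,0],[-1,-1.9,1.2,17.6,0,0,0],[-1,-1.9,1.2,17.6,0,0,0]]]'
python3 -m handwheel '[[[-1,0,0,-2,0,0,0],[-1,0,0,-6,0,0,0],[-1,0,0,-12,0,0,0],[-1,0,0,-18,0,0,0],[-1,0,0,-20,0,0,0],[-1,0,0,-20,0,0,0]]]'
python3 - <<'E'
from h import *
print(at(0,[.551,.25,.24],-3.24))
E
```

```text
time_s: 20.5
eef_pos: [0.4939, 0.143, 0.0269]
eef_rot: [-0.0, 0.726, 0.687, 0.002]
wrist_force: [-0.3, 1.6, 6.9]
opening: 0.509
grasp_force: 61.4
time_s: 21.25
eef_pos: [0.4938, 0.1423, 0.2274]
eef_rot: [0.0, 0.726, 0.687, 0.002]
wrist_force: [-0.0, 0.9, -3.4]
opening: 0.508
grasp_force: 61.4
(array([11.07,  5.13, -1.2 ]), array([ 0.2, -0.2,  0.1]))
```

```bash
python3 -m handwheel '[[[-1,5,2,-1.2,0.2,-0.2,0],[-1,11.1,5.1,-1.2,0.2,-0.2,0],[-1,11.1,5.1,-1.2,0.2,-0.2,0],[-1,11.1,5.1,-1.2,0.2,-0.2,0]]]'
python3 - <<'E'
from h import *
c=shot('wrist');M=T()
uv=np.c_[[q.ravel() for q in np.meshgrid(np.arange(560),np.arange(420))]].T.astype(float)
o,d=ray(c,uv);P=(o+d*c['depth'].reshape(-1,1)-M[:3,3])@M[:3,:3]
m=(P[:,2]>-.045)&(P[:,2]<-.015)&(abs(P[:,1])<.021)&(P[:,0]>-.035)&(P[:,0]<.05)&(c['depth'].ravel()>0)
Q=P[m];print(len(Q),np.percentile(Q,[1,50,99],axis=0).round(4))
top=Q[Q[:,2]<np.percentile(Q[:,2],50)+.003] if 0 else Q
h=np.histogram(Q[:,2],bins=12);print(h[0],h[1].round(4))
for x0 in np.arange(-.02,.045,.005):
    s=Q[(Q[:,0]>x0)&(Q[:,0]<x0+.005)]
    if len(s):print(round(x0,3),len(s),np.median(s[:,2]).round(4),(s[:,1].min()).round(4),s[:,1].max().round(4))
print(M[:3,3],'carton',toprect(c,(.551,.329),.095,.115,.106,.1),'case',toprect(c,(.551,.329),.055,.078,.066,.1))
E
```

```text
time_s: 21.75
eef_pos: [0.5485, 0.2502, 0.2351]
eef_rot: [-0.002, 0.726, 0.688, -0.004]
wrist_force: [0.8, -0.4, -1.5]
opening: 0.508
grasp_force: 61.7
9569 [[-0.026  -0.0203 -0.028 ]
 [-0.0008 -0.0002 -0.0267]
 [ 0.018   0.0201 -0.016 ]]
[ 669 5514 2235  241  123  117  118  114  108  111  108  111] [-0.0287 -0.0276 -0.0264 -0.0253 -0.0242 -0.023  -0.0219 -0.0207 -0.0196
 -0.0184 -0.0173 -0.0162 -0.015 ]
-0.02 906 -0.0269 -0.021 0.0208
-0.015 1021 -0.0269 -0.021 0.021
-0.01 1073 -0.0269 -0.021 0.021
-0.005 1100 -0.0268 -0.0209 0.0209
0.0 1152 -0.0268 -0.021 0.021
0.005 1228 -0.0266 -0.021 0.0207
0.01 1231 -0.0264 -0.0182 0.0174
0.015 1001 -0.0235 -0.0123 0.0119
[0.54862028 0.24960975 0.23578448] carton (((550.7669067382812, 329.05645751953125), (79.05953216552734, 49.72739791870117), 86.84148406982422), np.float64(0.1054448347370012)) case (((553.9912109375, 380.6701354980469), (12.94403076171875, 55.390907287597656), 86.00909423828125), np.float64(0.06546645204987037))
```

Run:
```python
from h import *
from scipy.optimize import least_squares
c=shot('wrist');M=T()
uv=np.c_[[q.ravel() for q in np.meshgrid(np.arange(560),np.arange(420))]].T.astype(float)
o,d=ray(c,uv);P=(o+d*c['depth'].reshape(-1,1)-M[:3,3])@M[:3,:3]
m=(P[:,2]>-.0295)&(P[:,2]<-.0245)&(abs(P[:,1])<.018)&(P[:,0]>-.035)&(P[:,0]<.05)&(c['depth'].ravel()>0);Q=P[m]
E=np.array([[Q[(Q[:,1]>=y)&(Q[:,1]<y+.001)][:,0].max(),y+.0005] for y in np.arange(-.017,.017,.001)])
s=least_squares(lambda p:np.hypot(E[:,0]-p[0],E[:,1]-p[1])-.023,[0,0],loss='soft_l1',f_scale=.001);print(s.x,np.abs(s.fun).max())
r=toprect(c,(.551,.329),.095,.115,.106,.1);print(r)
ctr=np.r_[np.array(r[0][0])/1e3,.106+.0282+.008]
print(at(0,ctr-M[:3,:3]@np.array([s.x[0],s.x[1],0]),-3.24),M[:3,3])
```

```text
[-0.00479374 -0.00037321] 0.00033086616990919346
(((550.8179321289062, 328.9497375488281), (78.45832061767578, 49.72740173339844), 86.87097930908203), np.float64(0.10548438529717807))
(array([ 8.46, -0.15,  9.41]), array([-0.4,  0.1,  0. ])) [0.548815   0.24928633 0.23639333]
```

```bash
python3 -m handwheel '[[[-1,4,0,0,0,0,0],[-1,8.4,-0.1,0,-0.4,0,0],[-1,8.4,-0.1,3,-0.4,0,0],[-1,8.4,-0.1,6,-0.4,0,0],[-1,8.4,-0.1,8.5,-0.4,0,0],[-1,8.4,-0.1,9.3,-0.4,0,0],[-1,8.4,-0.1,9.3,-0.4,0,0]]]'
python3 - <<'E'
from h import *
M=T();print(M[:3,3],M[:3,3]+M[:3,:3]@np.array([-.0048,-.0004,.0282]), at(0,np.array([.5508,.3287,.1065])-M[:3,:3]@np.array([-.0048,-.0004,.0282]),-3.24))
E
```

```text
time_s: 22.72
eef_pos: [0.553, 0.3333, 0.1448]
eef_rot: [0.001, 0.727, 0.687, 0.001]
wrist_force: [0.3, -0.3, -1.1]
opening: 0.507
grasp_force: 61.7
[0.55304381 0.33332103 0.14481825] [0.55244826 0.32851398 0.1166229 ] (array([ 0.01, -0.17,  1.01]), array([0.2, 0.1, 0. ]))
```

```bash
python3 -m handwheel '[[[-1,0,-0.1,0.4,0.1,0,0],[-1,0,-0.1,0.8,0.1,0,0],[-1,0,-0.1,0.8,0.1,0,0]]]'; python3 -m handwheel '[[[-1,0,0,0.15,0,0,0],[-1,0,0,0.15,0,0,0]]]'; python3 -m handwheel '[[[-1,0,0,0.1,0,0,0],[-1,0,0,0.1,0,0,0]]]'
```

```text
time_s: 23.1
eef_pos: [0.552, 0.3341, 0.1367]
eef_rot: [0.001, 0.726, 0.687, 0.0]
wrist_force: [0.5, 0.5, -1.6]
opening: 0.512
grasp_force: 61.7
time_s: 23.35
eef_pos: [0.5521, 0.3342, 0.1352]
eef_rot: [0.001, 0.726, 0.687, 0.0]
wrist_force: [-1.0, -0.3, -2.3]
opening: 0.51
grasp_force: 61.7
time_s: 23.6
eef_pos: [0.5521, 0.3342, 0.1341]
eef_rot: [0.001, 0.726, 0.687, 0.0]
wrist_force: [-0.0, -0.5, -2.1]
opening: 0.508
grasp_force: 61.7
```

```bash
python3 -m handwheel '[[[-1,-0.05,0,0.1,0,0,0],[-1,-0.05,0,0.1,0,0,0]]]'; python3 -m handwheel '[[[-1,0,0,0.1,0,0,0],[-1,0,0,0.1,0,0,0]]]'
```

```text
time_s: 23.85
eef_pos: [0.552, 0.3336, 0.1331]
eef_rot: [0.001, 0.726, 0.687, 0.0]
wrist_force: [0.6, 0.0, -2.3]
opening: 0.511
grasp_force: 61.7
time_s: 24.1
eef_pos: [0.5522, 0.3336, 0.133]
eef_rot: [0.001, 0.726, 0.687, 0.0]
wrist_force: [-3.6, -1.0, 4.5]
opening: 0.511
grasp_force: 62.2
```

Contact. I release the tin, rise, back off and check the pile.

```bash
python3 -m handwheel '[[[-0.1,0,0,0,0,0,0],[0.3,0,0,0,0,0,0],[0.6,0,0,0,0,0,0],[0.6,0,0,0,0,0,0],[0.6,0,0,-3,0,0,0],[0.6,0,0,-7,0,0,0],[0.6,0,0,-12,0,0,0],[0.6,-5,0,-14,0,0,0],[0.6,-5,0,-14,0,0,0],[0.6,-5,0,-14,0,0,0]]]'
python3 - <<'E'
from h import *
for k in range(2):
    c=shot('wrist')
    print('tin',toprect(c,(.551,.329),.15,.175,.161,.05),'carton',toprect(c,(.551,.329),.095,.115,.106,.1),'case',toprect(c,(.551,.329),.055,.078,.066,.1),T()[:3,3])
E
```

```text
time_s: 25.35
eef_pos: [0.549, 0.2839, 0.2719]
eef_rot: [0.001, 0.727, 0.687, 0.0]
wrist_force: [-0.1, 0.4, 1.3]
opening: 0.804
grasp_force: 0.0
tin (((551.6414794921875, 327.890625), (45.86495590209961, 45.6775016784668), 86.78739166259766), np.float64(0.16025774240244053)) carton (((551.7393798828125, 351.96038818359375), (35.168983459472656, 49.233245849609375), 88.17552947998047), np.float64(0.10541046639314283)) case (((553.7046508789062, 377.4883728027344), (20.375930786132812, 55.57902145385742), 86.79093933105469), np.float64(0.06516499867678795)) [0.54875819 0.28415975 0.27139405]
tin (((551.6759033203125, 328.1646423339844), (45.78179168701172, 45.9681396484375), 40.95945739746094), np.float64(0.16026694938720443)) carton (((551.7386474609375, 352.0542297363281), (34.79221725463867, 50.022743225097656), 88.2652359008789), np.float64(0.10545480358597839)) case (((554.0158081054688, 379.0652770996094), (17.5250244140625, 55.2250862121582), 86.82359313964844), np.float64(0.06524253161810704)) [0.54866356 0.28436318 0.27117059]
```

Pile centred to within about 1 mm. Now back to the lever.

Run:
```python
from h import *
g=FILE;print(go(g.p(0,.065,.17),g.R),g.p(0,.065,.17))
```

```text
(array([-46.19,  -0.75,   4.29]), array([-28. ,  -1.8,   7.4])) [ 0.51582354 -0.17650952  0.2288053 ]
```

```bash
python3 -m handwheel '[[[0.2,-6,0,-1,0,0,0],[0.2,-12,0,-1,-5,0,1],[0.2,-18,-0.2,-1,-10,-0.6,3],[0.2,-24,-0.5,-1,-16,-1,4],[0.2,-30,-0.7,0,-22,-1.4,6],[0,-36,-0.7,2,-28,-1.8,7.4],[0,-42,-0.8,4,-28,-1.8,7.4],[0,-46.2,-0.8,4.3,-28,-1.8,7.4],[0,-46.2,-0.8,4.3,-28,-1.8,7.4],[0,-46.2,-0.8,4.3,-28,-1.8,7.4]]]'
python3 - <<'E'
from h import *
g=FILE;c=shot('wrist');M=T()
uv=np.c_[[q.ravel() for q in np.meshgrid(np.arange(560),np.arange(420))]].T.astype(float)
o,d=ray(c,uv);P=o+d*c['depth'].reshape(-1,1)-g.o;P=np.c_[P@g.ex,P@g.ey,P@g.n]
Q=P[(abs(P[:,0])<.02)&(P[:,1]>.03)&(P[:,1]<.1)&(P[:,2]>.075)&(P[:,2]<.11)];print(len(Q),np.percentile(Q,[1,50,99],axis=0).round(4))
print(go(g.p(0,.065,.07),g.R))
E
```

```text
time_s: 26.7
eef_pos: [0.5156, -0.1762, 0.229]
eef_rot: [0.186, 0.747, 0.619, 0.155]
wrist_force: [-0.2, -0.1, 0.0]
opening: 0.502
grasp_force: 0.0
503 [[-0.0085  0.0712  0.0862]
 [-0.0001  0.0792  0.0918]
 [ 0.0089  0.0849  0.0943]]
(array([-9.000e-02, -1.000e-02,  1.005e+01]), array([ 0.1, -0.1, -0. ]))
```

```bash
python3 -m handwheel '[[[0,1.2,0,4,0,0,0],[-0.1,1.2,0,7.5,0,0,0],[-0.1,1.2,0,10.1,0,0,0],[-0.1,1.2,0,10.1,0,0,0],[-0.1,1.2,0,10.1,0,0,0],[-1,1.2,0,10.1,0,0,0],[-1,1.2,0,10.1,0,0,0],[-1,1.2,0,10.1,0,0,0],[-1,1.2,0,10.1,0,0,0]]]'
python3 - <<'E'
from h import *
g=FILE
M=T();d=M[:3,3]-g.o;y,n=d@g.ey,d@g.n;print('now',d@g.ex,y,n)
a=np.arctan2(13,72);A=np.arctan2(71,16)
for k in (1,.8,.6,.4,.2,.1,0,-.03):
    print(k,'dx',round(7.32*(np.cos(a+k)-np.cos(A)),2),'dz',-round(7.32*(np.sin(a+k)-np.sin(A)),2), 'dest TCP dz abs',round(y*100+7.32*(np.cos(a+k)-np.cos(A)),2))
E
```

```text
time_s: 27.88
eef_pos: [0.5642, -0.1734, 0.1417]
eef_rot: [0.187, 0.747, 0.619, 0.155]
wrist_force: [-7.9, 5.2, 8.5]
opening: 0.188
grasp_force: 58.4
now 0.0005512773164659741 0.07696264373684258 0.07106228352842339
1 dx 1.19 dz 0.38 dest TCP dz abs 8.88
0.8 dx 2.48 dz 1.07 dest TCP dz abs 10.17
0.6 dx 3.6 dz 2.0 dest TCP dz abs 11.3
0.4 dx 4.52 dz 3.14 dest TCP dz abs 12.22
0.2 dx 5.19 dz 4.44 dest TCP dz abs 12.89
0.1 dx 5.43 dz 5.13 dest TCP dz abs 13.12
0 dx 5.59 dz 5.84 dest TCP dz abs 13.29
-0.03 dx 5.63 dz 6.06 dest TCP dz abs 13.33
```

```bash
python3 -m handwheel '[[[-1,1.2,0,0.4,0,0,0],[-1,2.5,0,1.1,0,0,0],[-1,3.6,0,2,0,0,0],[-1,4.5,0,3.1,0,0,0],[-1,5.2,0,4.4,0,0,0],[-1,5.4,0,5.1,0,0,0],[-1,5.6,0,5.8,0,0,0],[-1,5.6,0,6.1,0,0,0],[-1,5.6,0,6.1,0,0,0]]]'
python3 - <<'E'
from h import *
g=FILE;d=T()[:3,3]-g.o;print(d@g.ex,d@g.ey,d@g.n)
E
```

```text
time_s: 29.0
eef_pos: [0.6029, -0.1228, 0.0874]
eef_rot: [0.186, 0.747, 0.619, 0.156]
wrist_force: [-3.8, 8.8, 4.3]
opening: 0.194
grasp_force: 71.6
0.00038122466499768067 0.13390908850751918 0.00961690158833247
```

```bash
python3 -m handwheel '[[[-0.5,0,0,-0.1,0,0,0],[-0.1,0,0,-0.1,0,0,0],[-0.1,0,0,-0.1,0,0,0],[-0.1,0,0,-4,0,0,0],[-1,0,0,-6,0,0,0],[-1,0,0,-6,0,0,0],[-1,0,0,-6,0,0,0],[-1,0,0,-4,0,0,0],[-1,0,0,-3.2,0,0,0],[-1,0,0,-3.2,0,0,0]]]'
python3 -m handwheel '[[[-1,0,0,0.4,0,0,0],[-1,0,0,0.6,0,0,0],[-1,0,0,0.8,0,0,0],[-1,0,0,0.8,0,0,0]]]'
python3 - <<'E'
from h import *
g=FILE;d=T()[:3,3]-g.o;print(d@g.ex,d@g.ey,d@g.n)
E
```

```text
time_s: 30.25
eef_pos: [0.588, -0.1212, 0.1135]
eef_rot: [0.186, 0.747, 0.619, 0.155]
wrist_force: [-1.0, -0.2, 0.7]
opening: 0.006
grasp_force: 0.0
time_s: 30.75
eef_pos: [0.592, -0.1218, 0.1092]
eef_rot: [0.187, 0.747, 0.619, 0.155]
wrist_force: [-15.6, 5.4, 18.3]
opening: 0.004
grasp_force: 11.7
0.0010149645376674196 0.1328869110268663 0.033964909730251486
```

```bash
python3 -m handwheel '[[[-1,0,0,-4,0,0,0],[-1,0,0,-10,0,0,0],[-1,-4,-4,-16,0,0,0],[-1,-6,-6,-22,0,0,0],[-1,-6,-6,-22,0,0,0],[-1,-6,-6,-22,0,0,0]]]'
python3 - <<'E'
from h import *
import pickle
g=FILE;c=shot('wrist')
uv=np.c_[[q.ravel() for q in np.meshgrid(np.arange(560),np.arange(420))]].T.astype(float)
def fp(c):
    o,d=ray(c,uv);P=o+d*c['depth'].reshape(-1,1)-g.o;return np.c_[P@g.ex,P@g.ey,P@g.n]
for k in (pickle.load(open('w1.pkl','rb')),c):
    P=fp(k);Q=P[(abs(P[:,0])<.02)&(P[:,1]>.115)&(P[:,1]<.15)&(P[:,2]>.02)&(P[:,2]<.06)];print('roller',np.percentile(Q,[1,50,99],axis=0).round(4).tolist())
    for y in(-.04,.04):
        Q=P[(abs(P[:,1]-y)<.012)&(P[:,0]>-.008)&(P[:,0]<.07)&(P[:,2]>.037)];print('arch',y,np.percentile(Q,[1,50,99],axis=0).round(4).tolist())
b=shot('top')
a0,b0=pickle.load(open('ab.pkl','rb'))
for n,p,z in [('jar',(.415,.022),.085),('tape',(.554,.026),.048),('mug',(.753,.277),.09),('adapter',(.617,.156),.03),('stapler',(.394,-.202),.043),('flask',(.62,-.44),.19)]:
    print(n,*[np.round(toprect(k,p,z*.6,z+.01,z,.09)[0][0],1) for k in(b0,b)])
df=cv2.absdiff(b['frame'],b0['frame']).max(2);s=cv2.connectedComponentsWithStats(cv2.morphologyEx((df>40).astype(np.uint8),cv2.MORPH_OPEN,np.ones((3,3))))[2][1:];print(s[s[:,4]>12])
for nm,zl,zh,zt in(('tin',.15,.175,.161),('carton',.095,.115,.106)):print(nm,toprect(b,(.551,.329),zl,zh,zt,.08))
E
```

```text
time_s: 31.5
eef_pos: [0.4271, -0.1537, 0.2758]
eef_rot: [0.19, 0.747, 0.618, 0.155]
wrist_force: [-0.0, -0.0, -0.6]
opening: 0.002
grasp_force: 0.0
roller [[-0.0092, 0.1153, 0.0254], [-0.0005, 0.1312, 0.0324], [0.0085, 0.1409, 0.0365]]
arch -0.04 [[-0.0018, -0.0421, 0.0374], [0.0093, -0.0382, 0.0446], [0.0235, -0.0362, 0.0479]]
arch 0.04 [[0.0005, 0.0388, 0.0416], [0.0317, 0.0488, 0.3054], [0.0469, 0.0519, 0.3103]]
roller [[-0.0092, 0.1156, 0.0239], [-0.0006, 0.1308, 0.0313], [0.0085, 0.1409, 0.0359]]
arch -0.04 [[-0.0024, -0.0422, 0.0377], [0.0087, -0.0381, 0.0445], [0.0223, -0.0363, 0.048]]
arch 0.04 [[-0.0027, 0.0378, 0.0372], [0.0087, 0.0415, 0.0444], [0.023, 0.0436, 0.0478]]
jar [416.7  24.2] [416.7  24.2]
tape [552.6  31. ] [552.6  31. ]
mug [726.2 251.9] [725.3 251.2]
adapter [616.8 160.1] [616.7 159.9]
stapler [ 394.6 -205.1] [ 403.8 -233.8]
flask [ 608.5 -426.7] [ 608.5 -426.7]
[[  254   152    27    24   311]
 [  328   189    41    34   795]
 [  158   192    32    23   403]
 [  191   195     4    17    55]
 [  234   223     8     8    42]
 [  166   234   193   162 10651]
 
[... 174 characters left out ...]
350    27    26   414]
 [   11   353    13    17    97]
 [  285   365     6     5    23]
 [  100   372   103    48  2697]
 [    0   375    16    43   492]
 [  293   374    12    16   111]
 [   34   384    10    15    96]
 [   20   387    10    17   124]
 [  291   389    22    31   402]
 [  189   393     8     8    38]
 [  208   396    26    24   215]
 [   23   401    17    14    85]
 [  230   408     9    12    44]]
tin (((550.9736938476562, 331.663330078125), (47.008636474609375, 43.39006423950195), 2.625044107437134), np.float64(0.16145388623384443))
carton (((547.973388671875, 334.1533508300781), (48.64825439453125, 83.59896087646484), 1.1688655614852905), np.float64(0.10692190303472628))
```

The lever and arches match the starting state. The stapler reading is probably the arm hiding it, so I pull the arm back and check again.

```bash
python3 -m handwheel '[[[-1,20,0,-6,0,0,0],[-1,20,0,-6,0,0,0],[-1,20,0,-6,0,0,0],[-1,20,0,-6,0,0,0],[-1,20,0,-6,0,0,0]]]'
python3 - <<'E'
from h import *
import pickle
b=shot('top');a=shot('scene');a0,b0=pickle.load(open('ab.pkl','rb'))
print([np.round(toprect(k,(.394,-.202),.026,.05,.043,.09)[0],1).tolist() if 0 else toprect(k,(.394,-.202),.026,.05,.043,.09)[0] for k in(b0,b)])
d=cv2.absdiff(a['frame'],a0['frame']).max(2);print('scene stapler diff',(d[155:190,245:295]>40).sum(),'pix')
for nm,zl,zh,zt in(('tin',.15,.175,.161),('carton',.095,.115,.106)):print(nm,toprect(a,(.551,.329),zl,zh,zt,.08))
E
```

```text
time_s: 32.22
eef_pos: [0.4367, 0.0525, 0.3256]
eef_rot: [0.186, 0.745, 0.622, 0.155]
wrist_force: [0.1, -0.3, -0.1]
opening: -0.001
grasp_force: 0.0
[((394.6180725097656, -205.1142578125), (29.554244995117188, 129.72463989257812), 18.479785919189453), ((394.6114196777344, -205.11099243164062), (29.368682861328125, 129.7217559814453), 18.368186950683594)]
scene stapler diff 0 pix
tin (((554.2353515625, 327.5192565917969), (47.78816223144531, 47.80333709716797), 52.45014953613281), np.float64(0.16140801176683928))
carton (((553.4827270507812, 328.73681640625), (83.6886215209961, 55.000389099121094), 87.34882354736328), np.float64(0.10621541764474926))
```

All in place. I hand in.

```bash
python3 -c "
from bench import ctrl;print(ctrl.hand_in())"
```

```text
the job is handed in; nothing more can be done
None
```

I handed the job in at about 32 s: the case, carton and tin stand as one upright pile, centred to about 1 mm, in the middle of the platform; the file's lever is fully down with the rings shut; and none of the bystanders moved in the before-and-after checks.

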